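Fit a tester's bayonet battery cap and hold it home

TASK

Fit the black battery cap to the yellow cable tester: set its two lugs in the slots of the aluminium collar, push it down against the battery's spring, and turn it a quarter turn clockwise (seen from above) until it comes up against its stop. The collar's locking notches are worn, so do not let go: finish still gripping the cap, turned to its stop and pressed down fully home with its flange flush on the collar, as if keeping it there while the tester starts up. Leave everything else on the bench where it is.

Things in the scene. Friction and masses are not known exactly. Their poses are not given: they have to be found in the camera images.
- cap_grip (a point): Centre of the grip bar of the loose black battery cap, which starts upright on the mat (this point 36 mm above the table). Bar: 42 mm long (cap's own x), 14 mm thick (y), 24 mm high, white line on top; pinch it across y, fingertips above the flange, whose top is 12 mm below this point. z: cap's axis, up. Same when turned half round. About 70 g.
- cap_seat (a point): Centre of the underside of the cap's flange (round, 50 mm dia, 5 mm thick), on the axis 17 mm below the grip bar's centre; axes as the cap's. It lies flush on the collar's rim when the cap is fully home. Below it is the barrel, 33 mm dia, 16 mm long, which stands on the mat at the start.
- cap_lug (a point): One of the cap's two brass lugs (20 mm out along its +x; the other at -x, in line with the bar): round radial pins, 5 mm thick, reaching 22.5 mm from the axis, their centres 11 mm below the flange's underside. Axes as the cap's.
- tester: Yellow cable tester, case 180 (x) x 250 (y) mm, heavy and fixed on the mat (3 mm thick). Origin at the centre of its underside, z up. Grey panel on top, 108 mm above the origin; the battery collar stands on it, centred at x -30, y -60 mm; nothing on the panel is higher than the collar.
- collar (a point): Centre of the rim (top) of the aluminium bayonet collar around the tester's battery tube; axes as the tester's, z up. 48 mm outside, 36 mm inside, 22 mm tall. The rim is 4 mm thick: lugs pass under it, so that the cap can turn, once the flange is less than 4.5 mm above the rim. Locking notches worn away: eased off, even a turned cap rises 4.5 mm.
- slot (a point): One of the two open slots for the lugs, 8 mm wide, going down through the rim at the collar's own +x (this point, at rim height, 21 mm from the centre) and -x; a white bar on the panel beside each. Either lug fits either slot. Under the rim the slots run on sideways, clockwise seen from above.
- stop (a point): Point of the rim (21 mm from its centre, at the collar's -y) under which a lug meets its solid stop, a quarter turn (90 degrees) clockwise from the slot; the other stop is at +y. Red dots on the panel mark both. At the stops the cap's bar lies along the collar's y. A light touch will do: twisted hard on the stops, the lugs bind and the cap is hard to push down.
- battery_top (a point): Top of the battery that is already in the tube, on the axis, 10 mm below the rim at the start, sprung upwards. It meets the barrel's end when the flange is 6 mm above the rim, pushes back with about 3 N and with about 8 N when the flange is flush.
- cell: Spent battery cell standing upright: dark cylinder with a copper band, 33 mm dia, 61 mm tall; a bystander, origin at the centre of its underside.
- tin: Steel tin of brass soldering-tip wool, 60 mm dia, 34 mm tall; a bystander, origin at the centre of its underside.
- multimeter: Yellow and black handheld multimeter lying on its back, 90 x 185 x 46 mm; a bystander, origin at the centre of its underside.
- spool: Solder reel with blue flanges, 54 mm dia, 36 mm tall; a bystander, origin at the centre of its underside.
- driver: Screwdriver with an orange handle, lying, 170 mm long, 26 mm thick; a bystander, origin at the centre of its underside.
- board: Green circuit board with parts on it, 70 x 100 mm, up to 20 mm tall; a bystander, origin at the centre of its underside.
- flux: Amber flux jar with a black lid, 44 mm dia, 85 mm tall; a bystander, origin at the centre of its underside.
- tape: Roll of blue tape lying flat, about 83 mm dia, 22 mm tall; a bystander, origin at the centre of its underside.
There are look-alikes about, which are no part of the job. Of the things like the part that bears cap_grip, leave any that is purple; of the rest the larger one is meant.

How it is judged:
By the outcome, as a careful person would: the job done as asked, in the order asked, and still so for the second after the job is handed in, while the arm keeps its last pose, push and grip.
It also fails if it takes over 48 s, if anything falls off the work surface, if the arm or the gripper's body presses on something with over 40 N, if the wrist force passes 120 N, or if a joint passes its speed limit or range.

ROBOT

A 7-joint arm with a two-finger parallel gripper is mounted at the origin on the work surface. World frame = base frame: x ahead of the robot, y to its left, z up, the work surface at z = 0. Lengths are in m, angles in rad, forces in N, time in s.
With the tool pointing down it reaches from about 0.425 to 0.875 m from the base axis. Payload 4.7 kg.
Tool frame: the origin (TCP) lies on the centre line of the jaws, within the pads' length; the fingertips stand ahead of it and the grasp point (between the pads) lies 2 mm behind it (nose_length is the z of the fingertips in the tool frame, in m); z points along the fingers, y is the line along which they close (so a half turn about z gives the same grasp; the last joint's range is limited). The gripper opens to 87 mm and grips with 3 to 60 N. Pads are 19 mm wide; open, the fingers measure 117 mm over their backs; the gripper's body (75 mm by 190 mm) begins 51 mm behind the grasp point.
Start: joints at [1.331, 0.321, -0.07, 1.45, 0.023, 1.371, -0.057], TCP at [0.163, -0.629, 0.24] pointing down, gripper open.
Joint ranges: [-2.86, 2.86], [-0.3, 2.09], [-1.38, 1.24], [0.06, 2.45], [-1.56, 4.7], [0.09, 2.05], [-2.69, 2.69]. Speed limits (rad/s): [2.57, 2.57, 3.14, 3.14, 3.14, 3.14, 3.14].

INTERFACE

Orientations are given as a rotation vector (axis times angle).
In Python, from bench import * gives the robot as it stands.
- The arm moves only by the tool send_rows, never from a script. Its arguments are lists of equal length, an entry for each row: "xyz": the shift along the tool's x, y, z in mm, a list of three; "dr": the turn, a rotation vector about the tool's x, y, z in rad, a list of three. A call has exactly 10 rows; each row is the pose to reach, as a shift and turn from the pose commanded when the call began, along the tool's axes at that moment; what a row does not reach only later rows make up. A row lasts 1/12 s, in which the tool goes at most 41.7 mm and 7.16 degrees, less where a joint would pass 70% of its speed; a pose out of reach is approached as far as the arm can. A call with a gripper value outside its range is refused whole. "jaw" is the finger opening in mm, from 0 to 87, set as the call begins (left out, the last holds). The fingers move at their own pace and stop on an object; "grip_force" is the grip in N (left out, the last holds). Time passes only in rows, so rows that repeat a pose let the fingers close, or fill a call up. It gives the time, the measured TCP pose, the force, the opening and the grip force at its end, in the units of the state.
- get_state(): the state, without advancing time (a new reading comes with each control period).
- get_image(name): name is "scene" or "top" or "wrist"; returns the picture (420x560x3 uint8, red, green, blue); there is no depth.
- calibration(name): a dict with "vfov" (degrees; the focal length in pixels is half the picture's height over the tangent of half this angle, whatever the lens; pixels are square), "cx", "cy" (the principal point, pixels), "rvec" (rotation vector, rad) and "tvec" (3), from world to camera coordinates, as OpenCV has them; the wrist camera has in their place "hand_eye" (4x4, takes a point from camera to tool coordinates, whose origin is the TCP and whose axes are the flange's). Camera axes: x right, y down, z forward; pixel columns grow to the right and rows downward; lengths in m; the calibration is good to about 2 mm. A picture is of the moment at which its call begins: read the wrist's pose just before it. calibration takes no time and is no camera call.
- close_job(): hands the job in; it is judged then, once.
The state is a dict: "time": time; "joint_positions": joint angles; "qd": joint speeds; "joint_torque": joint torques, N m; "position": TCP position; "tool_rot": TCP orientation; "ft_force": force on the tool from outside, world axes, zero at the start; "torque": the same for the moment, N m; "grip_width": opening from 0.0 (shut) to 1.0 (fully open); "grip_force": force on a finger pad.
Only numpy, scipy, OpenCV 4.12 (cv2) and the standard library are available. Lean on these libraries where they do the work, as an engineer would, in place of code of your own. Each camera call takes 0.05 s, during which the arm holds its last target. There are 200 camera calls.

## Working session

There is one attempt and no reset: what is moved stays moved. The work goes in short steps, Python scripts to look and compute and a tool call to move; the robot and the scene stay as the last step left them, time stands still between calls to the robot, and variables do not carry over. Pictures are saved under pics/ and viewed, at most 10 in all, crops included, and the job is handed in when it is done.

Besides the shell and the picture viewer there is one more tool, called by a JSON object that holds its "method" and its "body". send_rows: Moves the arm, as the interface text tells. Its arguments: {"type":"object","properties":{"xyz":{"type":"array"},"dr":{"type":"array"},"jaw":{"type":"number"},"grip_force":{"type":"number"}},"required":["xyz","dr"]}

```bash
mkdir -p pics; ls
python3 - <<'E'
from bench import *
import cv2
s=get_state();print({k:s[k] for k in('time','position','tool_rot','ft_force','grip_width')})
for n in('scene','top','wrist'):
    print(n,calibration(n)); cv2.imwrite(f'pics/{n}0.png',get_image(n)[:,:,::-1])
try:
    print([k for k in dir() if not k.startswith('__')]); print(nose_length)
except Exception as e: print(e)
E
```

```text
pics
{'time': 0.0, 'position': array([ 0.16304774, -0.62866987,  0.23844988]), 'tool_rot': array([-3.11441088e+00, -3.97419797e-01,  5.04150492e-04]), 'ft_force': array([ 0.30673075, -0.1888672 ,  0.4465084 ]), 'grip_width': 1.001967781458239}
scene {'vfov': 43.64337730756779, 'cx': 287.4770653226549, 'cy': 208.50787056337387, 'rvec': array([ 2.12918832,  1.28918184, -0.5014366 ]), 'tvec': array([-0.27419287, -0.32279661,  1.78291379])}
top {'vfov': 46.01193748259267, 'cx': 273.77992103778865, 'cy': 203.02394895304394, 'rvec': array([ 2.15615344, -2.15139295,  0.16788428]), 'tvec': array([-0.01347008,  0.61157891,  1.35676782])}
wrist {'vfov': 61.74644221273254, 'cx': 276.5793969662508, 'cy': 210.0794027809816, 'hand_eye': array([[ 1.38758318e-04, -9.64421533e-01, -2.64369227e-01,
         7.18913377e-02],
       [ 9.99999603e-01,  3.66452274e-04, -8.11956080e-04,
         1.45201509e-03],
       [ 8.79946631e-04, -2.64369009e-01,  9.64421201e-01,
        -1.44570365e-01],
       [ 0.00000000e+00,  0.00000000e+00,  0.00000000e+00,
         1.00000000e+00]])}
['MotionError', 'calibration', 'close_job', 'cv2', 'get_image', 'get_state', 'n', 'nose_length', 's']
0.017
```

View pics/scene0.png

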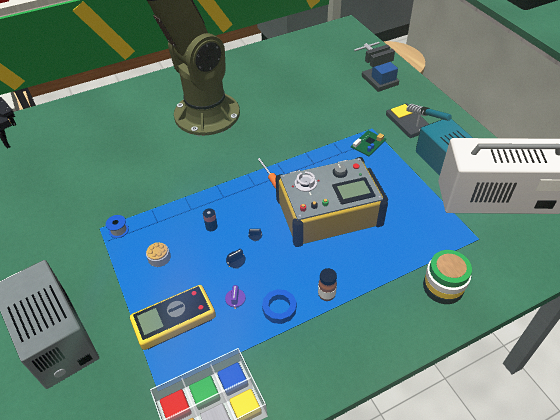

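View pics/top0.png

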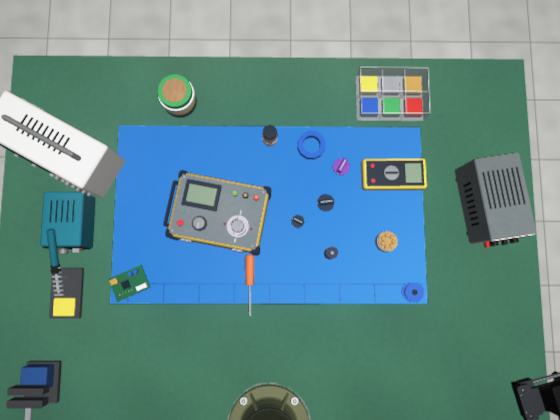

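Cap candidates in the top view are black (326,202), smaller black (298,221) and purple (342,166). The cell is at (331,253). I choose (326,202) and check it in a close crop that also covers the collar.

```bash
python3 - <<'E'
import cv2
a=cv2.imread('pics/top0.png')[150:262,220:352]
cv2.imwrite('pics/c1.png',cv2.resize(a,None,fx=5,fy=5,interpolation=cv2.INTER_CUBIC))
E
cat > h.py <<'E'
from bench import *
import numpy as np, cv2
from scipy.spatial.transform import Rotation as R
def cam(n,s=None):
    c=calibration(n); f=210/np.tan(np.radians(c['vfov']/2))
    if n=='wrist':
        T=np.eye(4);T[:3,:3]=R.from_rotvec(s['tool_rot']).as_matrix();T[:3,3]=s['position'];T=T@c['hand_eye']
        return f,c['cx'],c['cy'],T[:3,:3],T[:3,3]
    Rm=R.from_rotvec(c['rvec']).as_matrix()
    return f,c['cx'],c['cy'],Rm.T,-Rm.T@c['tvec']
def back(n,u,v,z,s=None):
    f,cx,cy,Rw,o=cam(n,s); d=Rw@np.array([(u-cx)/f,(v-cy)/f,1]); return o+d*(z-o[2])/d[2]
def proj(n,p,s=None):
    f,cx,cy,Rw,o=cam(n,s); q=Rw.T@(np.array(p)-o); return q[:2]/q[2]*f+[cx,cy]
E
```

```text
(no output)
```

View pics/c1.png

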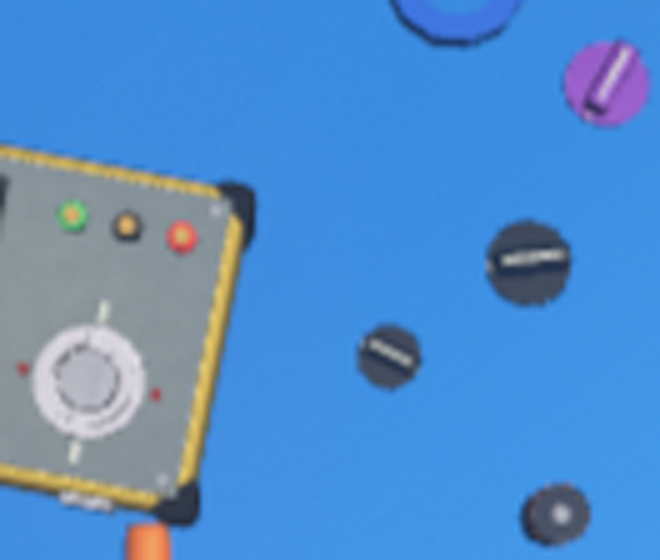

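The crop shows the larger black cap with its white line from (503,261) to (565,256). The smaller cap is at (390,356) and the purple one at (607,83). The collar centre is (88,380), with white bars at (103,312) and (75,452) and red dots at (23,369) and (156,394).

Run:
```python
from h import *
b=lambda u,v,z: back('top',220+u/5,150+v/5,z)
A,B=b(503,261,.048),b(565,256,.048); d=B-A
print('line',A,B,np.linalg.norm(d),np.degrees(np.arctan2(d[1],d[0])),(A+B)/2,'flange',b(529,263,.024))
print('small',np.linalg.norm(b(358,356,.02)-b(421,356,.02)),'big',np.linalg.norm(b(487,263,.024)-b(571,263,.024)))
print('collar',b(88,380,.133))
W=b(103,312,.111)-b(75,452,.111);print('bars',W,np.degrees(np.arctan2(W[1],W[0])),(b(103,312,.111)+b(75,452,.111))/2)
W=b(23,369,.111)-b(156,394,.111);print('dots',np.degrees(np.arctan2(W[1],W[0])),(b(23,369,.111)+b(156,394,.111))/2)
s=get_state();print(R.from_rotvec(s['tool_rot']).as_matrix().round(3))
```

```text
line [ 0.61375952 -0.14442805  0.048     ] [ 0.6167305  -0.17958792  0.048     ] 0.03528517112638156 -85.17002758759926 [ 0.61524501 -0.16200798  0.048     ] flange [ 0.61613086 -0.16200918  0.024     ]
small 0.03614716215190206 big 0.04839320144603428
collar [0.53748952 0.08411738 0.133     ]
bars [ 7.51422884e-02 -1.40891635e-02  2.22044605e-16] -10.61964384301794 [0.5386828  0.08486128 0.111     ]
dots 79.47236775286133 [0.53880005 0.08463878 0.111     ]
[[ 0.968  0.251 -0.   ]
 [ 0.251 -0.968  0.001]
 [-0.    -0.001 -1.   ]]
```

{"method": "send_rows", "body": {"xyz": [[33, -20, 0], [66, -40, 0], [99, -60, 0], [132, -80, 5], [165, -100, 10], [198, -120, 15], [231, -140, 20], [264, -160, 25], [297, -180, 30], [330, -200, 35]], "dr": [[0, 0, -0.1], [0, 0, -0.2], [0, 0, -0.3], [0, 0, -0.4], [0, 0, -0.5], [0, 0, -0.6], [0, 0, -0.7], [0, 0, -0.8], [0, 0, -0.9], [0, 0, -1.0]]}}

```text
time: 0.98
position: [0.4332, -0.3511, 0.2043]
tool_rot: [2.54, 1.849, -0.001]
ft_force: [0.7, -0.3, 0.6]
grip_width: 1.002
grip_force: 0.0
```

```bash
cat >> h.py <<'E'
def go(p,yaw_deg,s=None):
    """tool-frame shift (mm) and turn to TCP p, tool pointing down with tool x at yaw"""
    s=s or get_state(); Rc=R.from_rotvec(s['tool_rot'])
    c,n=np.cos(np.radians(yaw_deg)),np.sin(np.radians(yaw_deg))
    Rt=R.from_matrix([[c,n,0],[n,-c,0],[0,0,-1]])
    print('t',s['time'],'pos',s['position'].round(4),'F',s['ft_force'].round(1),'shift',(Rc.inv().apply(np.array(p)-s['position'])*1000).round(1),'dr',(Rc.inv()*Rt).as_rotvec().round(3))
E
python3 -c "
from h import *
go([.6155,-.162,.15],94.8)"
```

```text
t 0.9833 pos [ 0.4332 -0.3511  0.2043] F [ 0.7 -0.3  0.6] shift [236.  115.4  54.2] dr [-0.     0.    -0.396]
```

{"method": "send_rows", "body": {"xyz": [[30, 15, 7], [60, 29, 14], [90, 44, 21], [120, 58, 27], [150, 73, 34], [180, 88, 41], [210, 102, 48], [236, 115, 54], [236, 115, 54], [236, 115, 54]], "dr": [[0, 0, -0.05], [0, 0, -0.1], [0, 0, -0.15], [0, 0, -0.2], [0, 0, -0.25], [0, 0, -0.3], [0, 0, -0.35], [0, 0, -0.396], [0, 0, -0.396], [0, 0, -0.396]]}}

```text
time: 1.82
position: [0.6156, -0.1618, 0.1495]
tool_rot: [-2.126, -2.31, -0.001]
ft_force: [0.0, -0.8, 0.4]
grip_width: 1.001
grip_force: 0.0
```

Run:
```python
from h import *
s=get_state(); im=get_image('wrist'); np.save('s1.npy',s,allow_pickle=True)
cv2.imwrite('pics/w1.png',im[:,:,::-1])
for q in([.615,-.162,.048],[.615,-.162,.024]): print(proj('wrist',q,s))
go([.6155,-.162,.15],94.8,s)
u,v=[int(x) for x in proj('wrist',[.615,-.162,.036],s)]
cv2.imwrite('pics/w1c.png',cv2.resize(im[max(0,v-90):v+90,max(0,u-120):u+120,::-1],None,fx=3.3,fy=3.3,interpolation=cv2.INTER_CUBIC));print(max(0,u-120),max(0,v-90))
```

```text
[276.0020763  215.17817781]
[276.09898905 206.85920746]
t 1.8167 pos [ 0.6156 -0.1618  0.1495] F [ 0.  -0.8  0.4] shift [-0.2 -0.1 -0.5] dr [-0.001 -0.002 -0.001]
156 120
```

View pics/w1c.png

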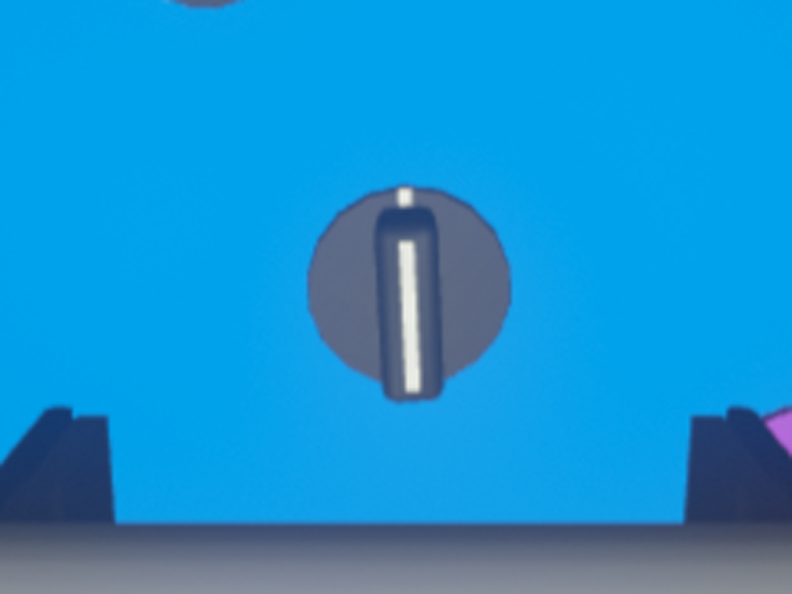

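The line runs from (405,241) to (413,392) and the flange centre is about (409,286), so there is a small offset and a small tilt.

Run:
```python
from h import *
s=np.load('s1.npy',allow_pickle=True).item()
b=lambda u,v,z: back('wrist',156+u/3.3,120+v/3.3,z,s)
A,B=b(405,241,.048),b(413,392,.048);d=A-B
print(A,B,np.linalg.norm(d),np.degrees(np.arctan2(d[1],d[0])),(A+B)/2,b(409,286,.024),np.linalg.norm(b(307,286,.024)-b(512,286,.024)))
yaw=np.degrees(np.arctan2(d[1],d[0])); p=(A+B)/2
go([p[0],p[1],.0425],yaw)
```

```text
[ 0.61558438 -0.14538008  0.048     ] [ 0.62031563 -0.1798575   0.048     ] 0.03480053580505742 97.81375123298704 [ 0.61795    -0.16261879  0.048     ] [ 0.61802916 -0.16158792  0.024     ] 0.0493808793877519
t 1.8667 pos [ 0.6149 -0.1642  0.1499] F [ 0.3 -2.1 -0.1] shift [  1.3   3.3 107.4] dr [-0.001 -0.    -0.057]
```

{"method": "send_rows", "body": {"xyz": [[0, 2.5, 20], [0, 2.5, 45], [0, 2.5, 70], [0, 2.5, 90], [0, 2.5, 100], [0, 2.5, 106], [0, 2.5, 106], [0, 2.5, 106], [0, 2.5, 106], [0, 2.5, 106]], "dr": [[0, 0, -0.02], [0, 0, -0.04], [0, 0, -0.054], [0, 0, -0.054], [0, 0, -0.054], [0, 0, -0.054], [0, 0, -0.054], [0, 0, -0.054], [0, 0, -0.054], [0, 0, -0.054]], "jaw": 50}}

```text
time: 2.7
position: [0.6187, -0.1645, 0.0461]
tool_rot: [2.067, 2.362, 0.001]
ft_force: [0.0, -0.2, -0.4]
grip_width: 0.576
grip_force: 0.0
```

{"method": "send_rows", "body": {"xyz": [[0, 0, 0], [0, 0, 0], [0, 0, 0], [0, 0, 0], [0, 0, 0], [0, 0, 0], [0, 0, 0], [0, 0, 0], [0, 0, 0], [0, 0, 0]], "dr": [[0, 0, 0], [0, 0, 0], [0, 0, 0], [0, 0, 0], [0, 0, 0], [0, 0, 0], [0, 0, 0], [0, 0, 0], [0, 0, 0], [0, 0, 0]], "jaw": 0, "grip_force": 45}}

```text
time: 3.53
position: [0.6177, -0.1642, 0.0445]
tool_rot: [2.069, 2.364, -0.0]
ft_force: [-0.0, -1.0, 0.1]
grip_width: 0.156
grip_force: 45.0
```

Run:
```python
from h import *
s=get_state();print(s['grip_width']*87,s['grip_force'],s['tool_rot'])
T=R.from_rotvec(s['tool_rot']).as_matrix();print(np.degrees(np.arctan2(T[1,0],T[0,0])))
go([.5385,.0845,.24],169.4,s)
```

```text
13.550135109849164 44.996384382247925 [ 2.06887330e+00  2.36413959e+00 -6.98648873e-05]
97.62125525627611
t 3.5333 pos [ 0.6177 -0.1642  0.0445] F [-0.  -1.   0.1] shift [ 257.   -45.5 -195.5] dr [-0.     0.    -1.253]
```

{"method": "send_rows", "body": {"xyz": [[0, 0, -20], [0, 0, -60], [10, -2, -100], [40, -7, -130], [75, -13, -150], [112, -20, -165], [149, -26, -180], [186, -33, -196], [221, -39, -196], [250, -44, -196]], "dr": [[0, 0, 0], [0, 0, -0.1], [0, 0, -0.2], [0, 0, -0.32], [0, 0, -0.44], [0, 0, -0.56], [0, 0, -0.68], [0, 0, -0.8], [0, 0, -0.92], [0, 0, -1.04]]}}

```text
time: 4.37
position: [0.5402, 0.0811, 0.2419]
tool_rot: [0.608, 3.08, 0.0]
ft_force: [-0.2, 0.4, -1.4]
grip_width: 0.155
grip_force: 45.0
```

Run:
```python
from h import *
s=get_state();print(s['grip_width']*87,s['grip_force'])
go([.5385,.0845,.24],169.4,s)
```

```text
13.482697791880527 44.99480724334717
t 4.3667 pos [0.5402 0.0811 0.2419] F [-0.2  0.4 -1.4] shift [2.9 2.5 1.9] dr [ 0.     0.002 -0.205]
```

{"method": "send_rows", "body": {"xyz": [[1, 1, 0], [2.5, 2.5, 1], [2.5, 2.5, 2], [2.5, 2.5, 2], [2.5, 2.5, 2], [2.5, 2.5, 2], [2.5, 2.5, 2], [2.5, 2.5, 2], [2.5, 2.5, 2], [2.5, 2.5, 2]], "dr": [[0, 0, -0.1], [0, 0, -0.205], [0, 0, -0.205], [0, 0, -0.205], [0, 0, -0.205], [0, 0, -0.205], [0, 0, -0.205], [0, 0, -0.205], [0, 0, -0.205], [0, 0, -0.205]]}}

```text
time: 5.2
position: [0.5396, 0.081, 0.2385]
tool_rot: [-0.303, -3.127, -0.0]
ft_force: [0.0, 0.8, -1.0]
grip_width: 0.159
grip_force: 45.0
```

Run:
```python
from h import *
P=[]
for i in range(8):
    s=get_state();P.append(s['position']);im=get_image('wrist')
P=np.array(P);print(P.std(0),P.mean(0)); s['position']=P.mean(0)
np.save('s2.npy',s,allow_pickle=True)
u,v=[int(x) for x in proj('wrist',[.5385,.0845,.133],s)];print(u,v)
v0,u0=max(0,v-100),max(0,u-130);print(u0,v0)
cv2.imwrite('pics/w2.png',im[:,:,::-1])
cv2.imwrite('pics/w2c.png',cv2.resize(im[v0:v0+200,u0:u0+260,::-1],None,fx=3,fy=3,interpolation=cv2.INTER_CUBIC))
go([.5385,.0845,.24],169.4,s)
```

```text
[1.32311567e-05 3.70445189e-05 1.00301492e-05] [0.53961938 0.08106511 0.23851576]
282 212
152 112
t 5.55 pos [0.5396 0.0811 0.2385] F [-0.   0.5 -1.3] shift [ 1.8  3.2 -1.5] dr [-0.     0.    -0.008]
```

View pics/w2c.png

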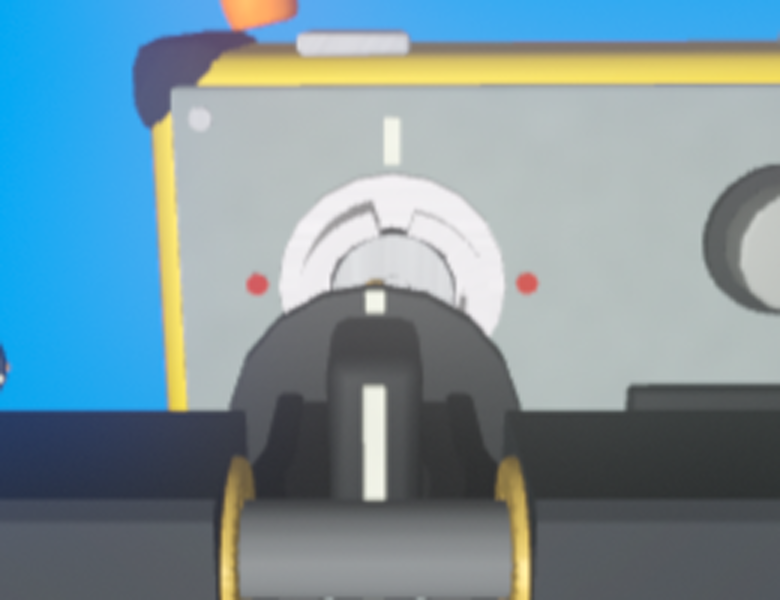

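The slots and tool are aligned: red dots (257,284) and (527,283), bar (392,141). The collar sits about 18 crop px right of the cap line (374). The rim's far edge is at (392,174) and the flange's far edge at (375,288).

Run:
```python
from h import *
s=np.load('s2.npy',allow_pickle=True).item()
Rt=R.from_rotvec(s['tool_rot'])
def t(u,v,z): # tool coords mm
    return (Rt.inv().apply(back('wrist',152+u/3,112+v/3,z,s)-s['position'])*1000).round(1)
print('dots',t(257,284,.111),t(527,283,.111)); print('bar',t(392,117,.111),t(392,165,.111))
print('rim far, L,R',t(392,174,.133),t(280,284,.133),t(505,284,.133))
zt=s['position'][2]
print('flange far',t(375,288,zt-.020),'line',t(374,387,zt+.004),t(375,302,zt-.020))
print('world collar from dots',back('wrist',152+392/3,112+283.5/3,.111,s))
```

```text
dots [  0.3 -32.4 127.5] [  0.5  39.7 127.5]
bar [ 44.4   3.4 127.5] [ 32.1   3.5 127.5]
rim far, L,R [ 33.2   3.1 105.5] [  6.  -24.2 105.5] [  6.   31.  105.5]
flange far [27.8 -1.1 20. ] line [19.7 -1.3 -4. ] [25.5 -1.1 20. ]
world collar from dots [0.53993809 0.08471282 0.111     ]
```

{"method": "send_rows", "body": {"xyz": [[-1, 2, 10], [-2, 4.3, 20], [-2, 4.3, 30], [-2, 4.3, 40], [-2, 4.3, 50], [-2, 4.3, 57], [-2, 4.3, 57], [-2, 4.3, 57], [-2, 4.3, 57], [-2, 4.3, 57]], "dr": [[0, 0, 0], [0, 0, 0], [0, 0, 0], [0, 0, 0], [0, 0, 0], [0, 0, 0], [0, 0, 0], [0, 0, 0], [0, 0, 0], [0, 0, 0]]}}

```text
time: 6.43
position: [0.5429, 0.085, 0.1822]
tool_rot: [0.302, 3.126, 0.0]
ft_force: [-0.1, 0.2, -0.2]
grip_width: 0.156
grip_force: 45.0
```

Run:
```python
from h import *
s=get_state();im=get_image('wrist');np.save('s3.npy',s,allow_pickle=True)
cv2.imwrite('pics/w3c.png',cv2.resize(im[140:340,150:410,::-1],None,fx=3,fy=3,interpolation=cv2.INTER_CUBIC))
sc=get_image('scene');u,v=[int(x) for x in proj('scene',[.5385,.0845,.14])]
cv2.imwrite('pics/s3c.png',cv2.resize(sc[v-40:v+35,u-50:u+50,::-1],None,fx=7,fy=7,interpolation=cv2.INTER_CUBIC))
go([.5385,.0845,.158],169.4,s)
```

```text
t 6.4333 pos [0.5429 0.085  0.1822] F [-0.1  0.2 -0.2] shift [ 4.2 -1.3 24.2] dr [ 0.     0.001 -0.008]
```

View pics/w3c.png

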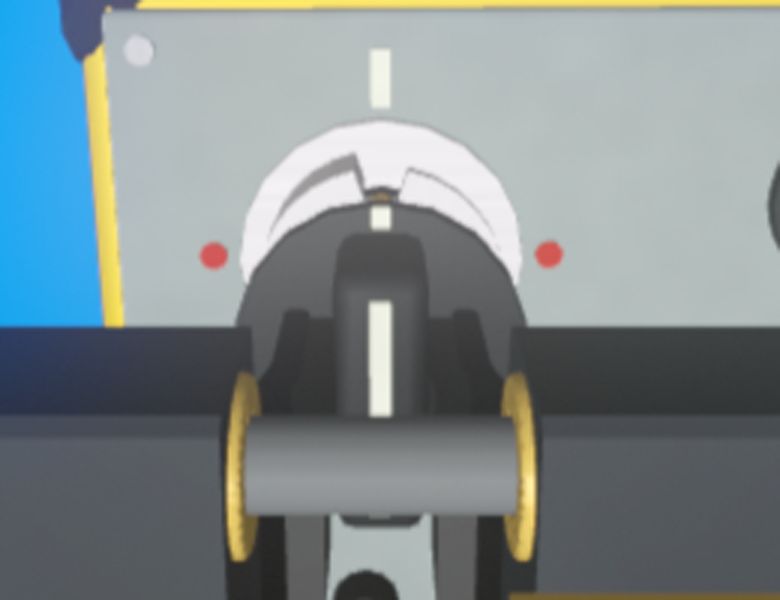

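Lateral alignment is good: bar 380, dots' midpoint 381.5, cap line 380. Next I check the radial offset from the flange's far edge (381,203) and the dots (214,256) and (549,254).

Run:
```python
from h import *
s=np.load('s3.npy',allow_pickle=True).item()
Rt=R.from_rotvec(s['tool_rot'])
def t(u,v,z): return (Rt.inv().apply(back('wrist',150+u/3,140+v/3,z,s)-s['position'])*1000).round(1)
zt=s['position'][2]
print('dots',t(214,256,.111),t(549,254,.111)); print('bar',t(380,48,.111),t(380,107,.111))
print('flange far',t(381,203,zt-.020),'sides',t(237,326,zt-.02),t(525,326,zt-.02))
for z in(.111,.133): print('ring far',t(380,120,z),t(243,255,z),t(520,255,z))
print('slot mouth',t(357,158,.133),t(407,168,.133))
```

```text
dots [  2.6 -36.9  71.2] [ 3.1 35.1 71.2]
bar [47.1 -1.2 71.1] [34.9 -1.2 71.1]
flange far [28.  -1.1 20. ] sides [  6.8 -25.1  20. ] [ 6.8 22.9 20. ]
ring far [32.2 -1.2 71.1] [  2.9 -30.6  71.2] [ 2.9 28.9 71.2]
ring far [36.3 -1.2 49.1] [  9.9 -27.6  49.1] [ 9.9 25.8 49.2]
slot mouth [29.  -5.6 49.1] [27.1  3.9 49.1]
```

View pics/s3c.png

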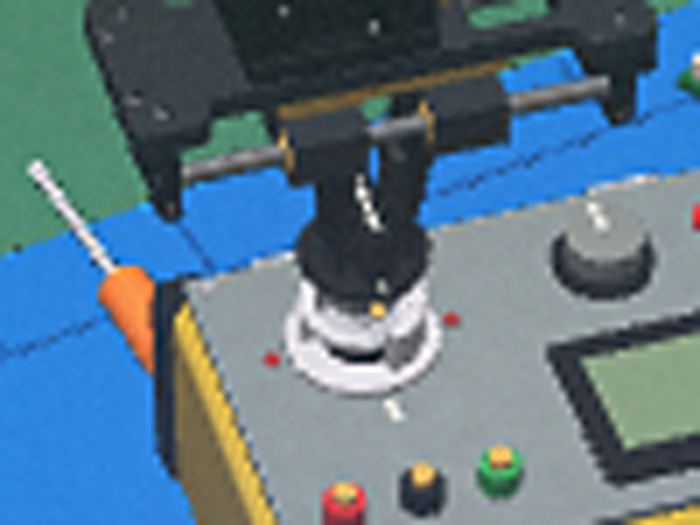

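{"method": "send_rows", "body": {"xyz": [[0.3, 0, 2], [0.3, 0, 4], [0.3, 0, 6], [0.3, 0, 8], [0.3, 0, 10], [0.3, 0, 12], [0.3, 0, 14], [0.3, 0, 15], [0.3, 0, 16], [0.3, 0, 16]], "dr": [[0, 0, -0.007], [0, 0, -0.007], [0, 0, -0.007], [0, 0, -0.007], [0, 0, -0.007], [0, 0, -0.007], [0, 0, -0.007], [0, 0, -0.007], [0, 0, -0.007], [0, 0, -0.007]]}}

```text
time: 7.37
position: [0.542, 0.085, 0.1653]
tool_rot: [-0.291, -3.128, 0.0]
ft_force: [0.2, 0.8, -1.2]
grip_width: 0.159
grip_force: 45.0
```

{"method": "send_rows", "body": {"xyz": [[0, 0, 1], [0, 0, 2], [0, 0, 3], [0, 0, 4], [0, 0, 5], [0, 0, 5.5], [0, 0, 5.5], [0, 0, 5.5], [0, 0, 5.5], [0, 0, 5.5]], "dr": [[0, 0, 0], [0, 0, 0], [0, 0, 0], [0, 0, 0], [0, 0, 0], [0, 0, 0], [0, 0, 0], [0, 0, 0], [0, 0, 0], [0, 0, 0]]}}

```text
time: 8.2
position: [0.5423, 0.085, 0.1606]
tool_rot: [0.291, 3.128, -0.0]
ft_force: [-2.2, -1.7, 4.6]
grip_width: 0.155
grip_force: 45.0
```

{"method": "send_rows", "body": {"xyz": [[0, 0, 1], [0, -0.2, 1.2], [0.05, -0.45, 1.2], [0.1, -0.65, 1.2], [0.2, -0.9, 1.2], [0.25, -1.05, 1.2], [0.35, -1.2, 1.2], [0.45, -1.4, 1.2], [0.55, -1.5, 1.2], [0.7, -1.65, 1.2]], "dr": [[0, 0, 0], [0, 0, 0.1], [0, 0, 0.2], [0, 0, 0.3], [0, 0, 0.4], [0, 0, 0.48], [0, 0, 0.56], [0, 0, 0.64], [0, 0, 0.72], [0, 0, 0.8]]}}

```text
time: 9.03
position: [0.5423, 0.0836, 0.1599]
tool_rot: [1.491, 2.762, 0.002]
ft_force: [0.0, -0.6, 6.4]
grip_width: 0.155
grip_force: 45.0
```

Run:
```python
from h import *
s=get_state();print(s['torque'],s['grip_width']*87);T=R.from_rotvec(s['tool_rot']).as_matrix();print('yaw',np.degrees(np.arctan2(T[1,0],T[0,0])))
go([.5415,.085,.158],79,s)
```

```text
[-0.05816966 -0.09385955 -0.03555284] 13.472201693012163
yaw 123.28733767026105
t 9.0333 pos [0.5423 0.0836 0.1599] F [ 0.  -0.6  6.4] shift [1.6 0.1 1.9] dr [0.003 0.001 0.773]
```

{"method": "send_rows", "body": {"xyz": [[0, -0.2, 0], [0.05, -0.4, 0], [0.1, -0.55, 0], [0.1, -0.7, 0], [0.2, -0.9, 0], [0.25, -1.05, 0], [0.35, -1.2, 0], [0.45, -1.35, 0], [0.5, -1.45, 0], [0.6, -1.5, 0]], "dr": [[0, 0, 0.08], [0, 0, 0.16], [0, 0, 0.24], [0, 0, 0.32], [0, 0, 0.4], [0, 0, 0.48], [0, 0, 0.56], [0, 0, 0.64], [0, 0, 0.69], [0, 0, 0.73]]}}

```text
time: 9.87
position: [0.5404, 0.0833, 0.1599]
tool_rot: [2.378, 2.051, 0.002]
ft_force: [-2.4, -0.8, 7.6]
grip_width: 0.154
grip_force: 45.0
```

```bash
cat > st.py <<'E'
from h import *
s=get_state();print(s['torque'].round(3),s['grip_width']*87);T=R.from_rotvec(s['tool_rot']).as_matrix();print('yaw',np.degrees(np.arctan2(T[1,0],T[0,0])))
go([.5415,.085,.158],79,s)
E
python3 st.py
```

```text
[-0.045  0.296  0.13 ] 13.425900305352906
yaw 81.56268287834841
t 9.8667 pos [0.5404 0.0833 0.1599] F [-2.4 -0.8  7.6] shift [1.8 0.9 1.9] dr [ 0.002 -0.     0.045]
```

{"method": "send_rows", "body": {"xyz": [[0, 0, 0], [0, 0, 0], [0, 0, 0], [0, -0.05, 0], [0, -0.05, 0], [0, -0.05, 0], [0, -0.05, 0], [0, -0.05, 0], [0, -0.05, 0], [0, -0.05, 0]], "dr": [[0, 0, 0], [0, 0, 0.005], [0, 0, 0.01], [0, 0, 0.015], [0, 0, 0.02], [0, 0, 0.025], [0, 0, 0.025], [0, 0, 0.025], [0, 0, 0.025], [0, 0, 0.025]]}}

```text
time: 10.7
position: [0.54, 0.0835, 0.1598]
tool_rot: [2.401, 2.025, 0.002]
ft_force: [-1.8, -0.6, 8.2]
grip_width: 0.157
grip_force: 45.0
```

```bash
python3 st.py
```

```text
[-0.064  0.375  0.085] 13.651449653152277
yaw 80.28969010439019
t 10.7 pos [0.54   0.0835 0.1598] F [-1.8 -0.6  8.2] shift [1.8 1.2 1.8] dr [ 0.001 -0.     0.023]
```

{"method": "send_rows", "body": {"xyz": [[0, 0, 0], [0, 0, 0], [0, -0.05, 0], [0, -0.05, 0], [0, -0.1, 0], [0, -0.1, 0], [0, -0.1, 0], [0, -0.1, 0], [0, -0.1, 0], [0, -0.1, 0]], "dr": [[0, 0, 0.006], [0, 0, 0.012], [0, 0, 0.018], [0, 0, 0.024], [0, 0, 0.03], [0, 0, 0.035], [0, 0, 0.035], [0, 0, 0.035], [0, 0, 0.035], [0, 0, 0.035]]}}

```text
time: 11.53
position: [0.5395, 0.0836, 0.1598]
tool_rot: [2.436, 1.983, 0.001]
ft_force: [-2.8, -0.4, 7.5]
grip_width: 0.158
grip_force: 45.0
```

```bash
python3 st.py
```

```text
[-0.006  0.603  0.176] 13.752718902985267
yaw 78.30201966914275
t 11.5333 pos [0.5395 0.0836 0.1598] F [-2.8 -0.4  7.5] shift [1.8 1.7 1.8] dr [ 0.001  0.    -0.012]
```

{"method": "send_rows", "body": {"xyz": [[0, 0, 0], [0, 0, 0], [0, 0, 0], [0, 0, 0], [0, 0, 0], [0, 0, 0], [0, 0, 0], [0, 0, 0], [0, 0, 0], [0, 0, 0]], "dr": [[0, 0, 0.006], [0, 0, 0.012], [0, 0, 0.018], [0, 0, 0.024], [0, 0, 0.03], [0, 0, 0.03], [0, 0, 0.03], [0, 0, 0.03], [0, 0, 0.03], [0, 0, 0.03]]}}

```text
time: 12.37
position: [0.5393, 0.0837, 0.1598]
tool_rot: [2.465, 1.947, -0.0]
ft_force: [-3.0, -0.1, 7.8]
grip_width: 0.162
grip_force: 45.1
```

```bash
python3 st.py
python3 - <<'E'
from h import *
im=get_image('wrist');np.save('s4.npy',get_state(),allow_pickle=True)
cv2.imwrite('pics/w4c.png',cv2.resize(im[140:340,150:410,::-1],None,fx=3,fy=3,interpolation=cv2.INTER_CUBIC))
E
```

```text
[-0.002  0.776  0.436] 14.055382876365103
yaw 76.63194428110357
t 12.3667 pos [0.5393 0.0837 0.1598] F [-3.  -0.1  7.8] shift [1.8 1.8 1.8] dr [ 0.     0.    -0.041]
```

View pics/w4c.png

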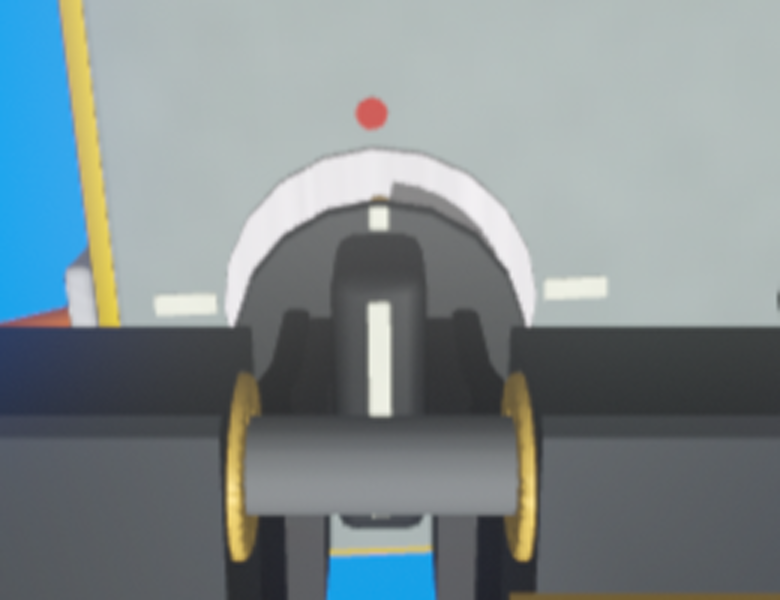

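{"method": "send_rows", "body": {"xyz": [[0, -0.1, 0], [0, -0.3, 0], [0, -0.3, 0], [0, -0.3, 0.5], [0, -0.3, 1], [0, -0.3, 1.5], [0, -0.3, 2], [0, -0.3, 2], [0, -0.3, 2], [0, -0.3, 2]], "dr": [[0, 0, -0.01], [0, 0, -0.025], [0, 0, -0.025], [0, 0, -0.025], [0, 0, -0.025], [0, 0, -0.025], [0, 0, -0.025], [0, 0, -0.025], [0, 0, -0.025], [0, 0, -0.025]]}}

```text
time: 13.25
position: [0.5394, 0.0837, 0.1584]
tool_rot: [2.44, 1.977, 0.001]
ft_force: [-3.1, 0.1, 12.0]
grip_width: 0.159
grip_force: 45.0
```

```bash
python3 st.py
```

```text
[-0.162  0.855  0.177] 13.823470017953772
yaw 78.01626642284566
t 13.25 pos [0.5394 0.0837 0.1584] F [-3.1  0.1 12. ] shift [1.7 1.8 0.4] dr [ 0.001  0.    -0.017]
```

{"method": "send_rows", "body": {"xyz": [[0, 0, 0.5], [0, 0, 1], [0, 0, 1.5], [0, 0, 2], [0, 0, 2], [0, 0, 2], [0, 0, 2], [0, 0, 2], [0, 0, 2], [0, 0, 2]], "dr": [[0, 0, 0], [0, 0, 0], [0, 0, 0], [0, 0, 0], [0, 0, 0], [0, 0, 0], [0, 0, 0], [0, 0, 0], [0, 0, 0], [0, 0, 0]]}}

```text
time: 14.08
position: [0.5394, 0.0837, 0.1583]
tool_rot: [2.44, 1.976, 0.0]
ft_force: [-7.5, -2.2, 22.8]
grip_width: 0.156
grip_force: 45.0
```

```bash
python3 st.py
```

```text
[-0.297  1.923  0.181] 13.599506126123577
yaw 78.00848369588107
t 14.0833 pos [0.5394 0.0837 0.1583] F [-7.5 -2.2 22.8] shift [1.7 1.8 0.3] dr [ 0.002  0.001 -0.017]
```

{"method": "send_rows", "body": {"xyz": [[0, -0.2, 0], [0, -0.4, 0], [0, -0.6, 0], [0, -0.6, 0], [0, -0.6, 0], [0, -0.6, 0], [0, -0.6, 0], [0, -0.6, 0], [0, -0.6, 0], [0, -0.6, 0]], "dr": [[0, 0, 0], [0, 0, 0], [0, 0, 0], [0, 0, 0], [0, 0, 0], [0, 0, 0], [0, 0, 0], [0, 0, 0], [0, 0, 0], [0, 0, 0]]}}

```text
time: 14.92
position: [0.5394, 0.0837, 0.1583]
tool_rot: [2.439, 1.975, 0.002]
ft_force: [-7.0, -1.2, 20.6]
grip_width: 0.156
grip_force: 45.0
```

```bash
python3 st.py
python3 - <<'E'
from h import *
a=get_image('wrist');sc=get_image('scene')
a=cv2.resize(a[140:260,180:380,::-1],(500,300),interpolation=cv2.INTER_CUBIC)
u,v=[int(x) for x in proj('scene',[.5385,.0845,.14])]
b=cv2.resize(sc[v-25:v+20,u-30:u+45,::-1],(500,300),interpolation=cv2.INTER_CUBIC)
cv2.imwrite('pics/f.png',np.vstack([a,b]))
E
```

```text
[-0.291  1.608  0.202] 13.598989022734887
yaw 78.00156686463775
t 14.9167 pos [0.5394 0.0837 0.1583] F [-7.  -1.2 20.6] shift [1.7 1.8 0.3] dr [ 0.003  0.001 -0.017]
```

View pics/f.png

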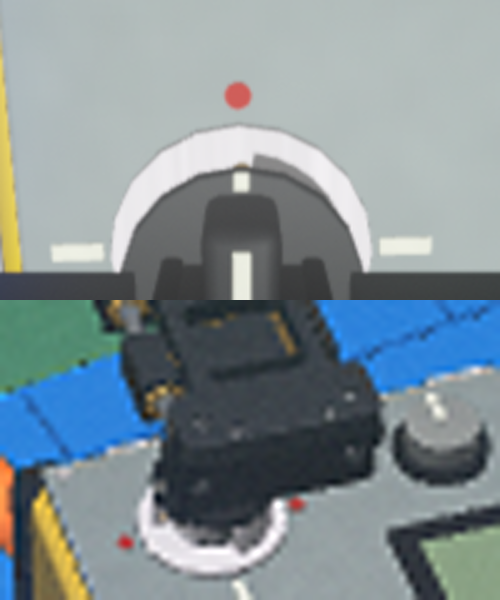

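{"method": "send_rows", "body": {"xyz": [[0, 0, 0], [0, 0, 0], [0, 0, 0], [0, 0, 0], [0, 0, 0.3], [0, 0, 0.6], [0, 0, 0.6], [0, 0, 0.6], [0, 0, 0.6], [0, 0, 0.6]], "dr": [[0, 0, -0.01], [0, 0, -0.02], [0, 0, -0.02], [0, 0, -0.02], [0, 0, -0.02], [0, 0, -0.02], [0, 0, -0.02], [0, 0, -0.02], [0, 0, -0.02], [0, 0, -0.02]]}}

```text
time: 15.85
position: [0.5395, 0.0837, 0.1583]
tool_rot: [2.42, 1.999, 0.002]
ft_force: [-7.5, -1.7, 24.5]
grip_width: 0.156
grip_force: 45.0
```

```bash
python3 st.py
```

```text
[-0.313  1.851  0.006] 13.599943027681006
yaw 79.11249979635092
t 15.85 pos [0.5395 0.0837 0.1583] F [-7.5 -1.7 24.5] shift [1.6 1.7 0.3] dr [0.003 0.001 0.002]
```

{"method": "send_rows", "body": {"xyz": [[0, 0, 0], [0, 0, 0], [0, 0, 0], [0, 0, 0], [0, 0, 0], [0, 0, 0], [0, 0, 0], [0, 0, 0], [0, 0, 0], [0, 0, 0]], "dr": [[0, 0, 0.01], [0, 0, 0.02], [0, 0, 0.03], [0, 0, 0.03], [0, 0, 0.03], [0, 0, 0.03], [0, 0, 0.03], [0, 0, 0.03], [0, 0, 0.03], [0, 0, 0.03]]}}

```text
time: 16.68
position: [0.5395, 0.0838, 0.1583]
tool_rot: [2.448, 1.964, 0.002]
ft_force: [-7.3, -1.5, 24.8]
grip_width: 0.156
grip_force: 45.1
```

```bash
python3 st.py
```

```text
[-0.417  1.861  0.381] 13.544233041941817
yaw 77.46335958938265
t 16.6833 pos [0.5395 0.0838 0.1583] F [-7.3 -1.5 24.8] shift [1.7 1.7 0.3] dr [ 0.003  0.001 -0.027]
```

```bash
python3 -c "
from bench import *
print(close_job())"
```

```text
the job is handed in; nothing more can be done
None
```

I fitted the cap and handed the job in at about 17 s. The cap is still gripped, turned clockwise to its stop and held down against the collar with about 25 N. I took it as flush because it stopped sinking as the push rose, even with the twist eased off.

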